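Hold the electrode holder against its stand

TASK

Lift the black electrode holder up and off its hook on the hanging post, turn to the electrode stand, and press the holder's flat mounting plate squarely and edge to edge against the stand's sprung metal plate, same way up as it hung, as a third hand for the colleague who will screw it on. Push steadily with about 10 newtons, never more than 20, keep that up for three seconds, and finish the program still gripping and pressing it. Leave the bottle, beaker, dish and meter where they stand.

Things in the scene. Friction and masses are not known exactly. Their poses are not given: they have to be found in the camera images.
- holder: Black plastic electrode holder, one rigid piece, 160 g. Mounting plate: upright, 60 wide (y) x 72 high (z) x 6 mm thick; origin = centre of the flat mounting face, which looks to +x (plate x -6 to 0 mm). Hanging slot in the plate: y +-11, z 0 to +28 mm. An arm runs from the plate to -x (see bar_mid). At the start it hangs on the hook, mounting face on the white board, axes parallel to the rack's.
- bar_mid (a point): Middle of the holder's arm, 46 mm to -x and 16 mm below the holder's origin; axes as the holder's. The arm is 30 mm wide (y) and 20 mm high (z) and runs along x, 40 mm each way from here: grip it here from above, across its width (the holder balances here). Beyond its free (-x) end is a cross-head 34 mm long, 56 mm wide and 20 mm high with two upright 13 mm holes.
- rack: Hanging post fixed to the bench: dark foot plate, metal post and white board (60 mm wide, z 124 to 234 mm) whose face, at x = -15 mm, looks to -x; the hook sticks out of it. 238 mm high. Origin on the bench near the post, z up.
- hook (a point): Top of the hook's flat steel tongue, 11 mm out from the white board, 230 mm above the bench; axes as the rack's. The tongue is 14 mm wide and 6 mm thick and runs 22 mm from the board to -x; its last 6 mm turn up 8 mm. To come off, the holder must rise 8 to 22 mm (15 is best), then move over 30 mm straight to -x.
- stand: Electrode stand fixed to the bench: dark foot plate 150 x 140 mm, upright 16 mm steel rod 220 mm high (at x = +75 mm), black carrier block and the sprung plate in front of it. Origin on the bench under the face of the sprung plate when it is not pressed; x points into the stand (the direction to press), z up.
- pad_face (a point): Centre of the front face of the stand's sprung aluminium plate, 60 wide x 72 high x 8 mm thick (as the holder's mounting plate), 170 mm above the bench. x points into the stand, y along the width, z up. The holder is pressed on from the -x side, its axes parallel to these, its origin on this point. The point moves with the plate.
- pad (a joint): How far the sprung plate is pressed in, m: 0 free, grows along the stand's x, up to 0.030. The spring gives 1 mm for each newton (0.010 at 10 N).
- bottle: Amber glass bottle with black stopper, 64 mm across, 135 mm high; origin under its centre. Leave alone.
- beaker: Glass beaker, 64 mm across, 85 mm high; origin under its centre. Leave alone.
- dish: Flat round glass dish, 90 mm across, 16 mm high; origin under its centre. Leave alone.
- meter: White bench meter, 150 x 85 x 52 mm, lying on the bench; origin under its centre. Leave alone.
Mind the look-alikes: they are no part of the job. Leave any pink look-alike of the holder alone. What is shaped like the stand but orange is not meant.

How it is judged (in metres and radians):
On the way, in this order (a step that is already met when the one before it is completed fails the run):
1. the holder is off the hook, clear of the rack and held by the gripper (contact force between holder and the fingers above 2 N and contact force between holder and rack below 0.1 N and distance between holder and hook above 0.06 m and height (world z) of holder above 0.1 m), for 0.2 s.
2. the holder is pressed square and edge to edge on the stand's plate with 5 to 15 N for 2 s (contact force between holder and stand between 5 and 15 N and distance between holder and pad_face below 0.01 m and contact force between holder and the fingers above 2 N and angle between the x axis of holder and the x axis of pad_face, either way round below 0.15 rad), for 2 s.
At the end, for the whole second after the job is handed in: The gripper still holds the holder and presses its mounting face on the stand's sprung plate with 5 to 15 N (plate pressed in more than 4 mm); face to face within 4 mm, centres within 7 mm sideways and in height, square and upright within 0.1 rad, at rest, off the rack (contact force between holder and stand between 5 and 15 N and value of joint pad above 0.004 m and y of holder in the frame of pad_face between -0.007 and 0.007 m and z of holder in the frame of pad_face between -0.007 and 0.007 m and x of holder in the frame of pad_face above -0.004 m and angle between the x axis of holder and the x axis of pad_face, either way round below 0.1 rad and angle between holder's own z axis and vertical below 0.1 rad and contact force between holder and the fingers above 2 N and contact force between holder and rack below 0.1 N and linear speed of holder below 0.02 m/s); the arm keeps its last pose, push and grip.
It fails at once if the holder is pressed on the stand with more than 20 N (contact force between holder and stand above 20 N).
It fails at once if the bottle, beaker, dish or meter is shifted by more than 20 mm (distance of any of bottle, beaker, dish, meter from where it was at the start of the episode above 0.02 m).
It also fails if it takes over 48 s, if anything falls off the work surface, if the arm or the gripper's body presses on something with over 40 N, if the wrist force passes 120 N, or if a joint passes its speed limit or range.

ROBOT

A 6-joint arm with a two-finger parallel gripper is mounted at the origin on the work surface. World frame = base frame: x ahead of the robot, y to its left, z up, the work surface at z = 0. Lengths are in mm, angles in rad, forces in N, time in s.
With the tool pointing down it reaches from about 400 to 925 mm from the base axis. Payload 12.5 kg.
Tool frame: the origin (TCP) lies midway between the tips of the shut fingers; the grasp point (between the pads) lies 19 mm behind it (env.pinch_z is the z of the grasp point in the tool frame, in mm); z points along the fingers, y is the line along which they close (so a half turn about z gives the same grasp; the last joint's range is limited). The gripper opens to 95 mm and grips with 3 to 60 N. Pads are 20 mm wide; open, the fingers measure 119 mm over their backs; the gripper's body (75 mm by 180 mm) begins 59 mm behind the grasp point.
Start: joints at [1.026, 0.491, 1.559, -0, 1.092, -0.106], TCP at [265.52, 565.814, 214.661] pointing down, gripper open.
Joint ranges: [-3.1, 3.1], [-0.84, 2.19], [0.05, 2.79], [-1.13, 4.28], [0.06, 2.93], [-2.69, 2.69]. Speed limits (rad/s): [2.22, 2.22, 2.79, 3.14, 3.14, 3.14].

INTERFACE

Orientations are given as [roll, pitch, yaw] about the fixed x, y, z axes, in that order (R = Rz(yaw) Ry(pitch) Rx(roll)).
In Python, from cell import env, eyes gives the robot as it stands.
- The arm moves only by the shell command python3 -m inch 'ROWS'. ROWS is JSON, a list of rows, each a list of 3 entries, a list of its own where there are three numbers: the shift along the tool's x, y, z in units of 60 mm (1.0 is 60 mm), then the turn about the tool's z in units of 5 degrees (1.0 is 5 degrees), then the closure, from -1 (fully open) to 1 (shut). In form: [[[tx, ty, tz], turn, claw], ...]. A call has exactly 10 rows; each row shifts and turns the commanded pose from where the row before left it, along the tool's axes as they then stand; what a row does not reach is not made up. A row lasts 1/8 s, in which the tool goes at most 62.5 mm and 10.7 degrees, less where a joint would pass 70% of its speed; a pose out of reach is approached as far as the arm can. A call is refused whole if a number of a shift passes 1 or a number of a turn 1, either way. A call with a gripper value outside its range is refused whole. The fingers move at their own pace and stop on an object; the grip force is fixed at half the most. Time passes only in rows, so rows that do not move let the fingers close, or fill a call up. It gives the time, the measured TCP pose, the force, the opening and the grip force at its end, in the units of the state.
- env.state(): the state, without advancing time (a new reading comes with each control period).
- eyes.read_camera(name): name is "scene" or "top" or "wrist"; returns a dict with "pixels" (384x512x3 uint8, red, green, blue), "fx", "fy", "cx", "cy" (pixels), "extrinsics" (4x4, takes a point from world to camera coordinates). Camera axes: x right, y down, z forward; pixel columns grow to the right and rows downward; lengths in mm; the calibration is good to about 2 mm. A picture is of the moment at which its call begins. There is no depth.
- env.job_done(): hands the job in; it is judged then, once.
Trained networks look in a picture, given as the dict that the camera call returned (one of the last four; its "shot" number tells which), for a name from the list of things; names that differ only in an ending like _2 or _b are one class to them, and where a whole thing is asked for, a point or a joint stands for the part that bears it (a point fixed in the world has none). Each returns a list of dicts, best first, with "score" (0 to 1); they miss things now and then, are a little off and sometimes report something else, mostly with a low value. They report only what shows in the picture. A call takes as long as a camera call. They do not tell look-alikes from the thing itself.
- eyes.boxes_of(name, picture): "centre" ([row, column] in pixels, amid what is visible of it).
- eyes.cut_out(name, picture): "mask" (384x512 bool, what is visible of it) and "centre" ([row, column] in pixels, amid what is visible of it).
- eyes.spot_point(name, picture): "centre" ([row, column] in pixels: a listed point, or the origin of a listed thing).
The state is a dict: "t": time; "joints": joint angles; "qvel": joint speeds; "tau": joint torques, N m; "eef_pos": TCP position; "tcp_rot": TCP orientation; "ft_force": force on the tool from outside, world axes, zero at the start; "moment": the same for the moment, N m; "opening": opening from 0.0 (shut) to 1.0 (fully open); "grip_force": force on a finger pad.
Only numpy, scipy, OpenCV 4.12 (cv2) and the standard library are available. Lean on these libraries where they do the work, as an engineer would, in place of code of your own. Each camera call takes 0.05 s, during which the arm holds its last target. There are 200 camera calls.

## Working session

There is one attempt and no reset: what is moved stays moved. The work goes in short steps, Python scripts to look and compute and a shell command to move; the robot and the scene stay as the last step left them, time stands still between calls to the robot, and variables do not carry over. Pictures are saved under pics/ and viewed, at most 10 in all, crops included, and the job is handed in when it is done.

```bash
mkdir -p pics; ls; cat > h.py <<'E'
import numpy as np, cv2
from cell import env, eyes
def save(p,n): cv2.imwrite(f'pics/{n}.png',p['pixels'][:,:,::-1])
def ray(p,rc):
    E=np.array(p['extrinsics']);R=E[:3,:3];c=-R.T@E[:3,3]
    d=R.T@np.array([(rc[1]-p['cx'])/p['fx'],(rc[0]-p['cy'])/p['fy'],1]);return c,d/np.linalg.norm(d)
def tri(obs):
    A=0;b=0
    for p,rc in obs:
        c,d=ray(p,rc);M=np.eye(3)-np.outer(d,d);A=A+M;b=b+M@c
    x=np.linalg.solve(A,b)
    return x,[float(np.linalg.norm(np.cross(x-ray(p,rc)[0],ray(p,rc)[1]))) for p,rc in obs]
def proj(p,X):
    E=np.array(p['extrinsics']);q=E[:3,:3]@np.array(X)+E[:3,3]
    return [p['fy']*q[1]/q[2]+p['cy'],p['fx']*q[0]/q[2]+p['cx']]
E
python3 - <<'E'
from h import *
np.set_printoptions(precision=1,suppress=True)
s=env.state();print(s['t'],s['eef_pos'],s['tcp_rot'],env.pinch_z)
ims=[]
for c in ['scene','top','wrist']:
    p=eyes.read_camera(c); ims.append(p['pixels'])
    print(c,'pos',ray(p,[192,256])[0],'dir',ray(p,[192,256])[1])
    for n in ['holder','bar_mid','hook','rack','stand','pad_face','bottle','beaker','dish','meter']:
        print(n,[(np.round(d['centre']).astype(int).tolist(),round(d['score'],2)) for d in eyes.spot_point(n,p)[:4]])
    save(p,c+'0')
cv2.imwrite('pics/both.png',cv2.resize(np.vstack(ims[:2])[:,:,::-1],None,fx=.78,fy=.78))
E
```

```text
pics
0.0 [265.4 565.6 214.1] [-3.1 -0.   2.7] -18.8
scene pos [1000.2  500.4  841.9] dir [-0.5 -0.5 -0.7]
holder [([170, 177], 0.83), ([134, 211], 0.63)]
bar_mid [([164, 168], 0.92), ([133, 212], 0.48)]
hook [([125, 207], 0.7)]
rack [([185, 218], 0.87)]
stand [([248, 276], 0.88), ([325, 332], 0.61)]
pad_face [([287, 346], 0.77), ([186, 293], 0.71), ([212, 272], 0.56)]
bottle [([256, 195], 0.98), ([186, 218], 0.49)]
beaker [([265, 368], 0.58)]
dish [([189, 289], 0.89)]
meter [([222, 237], 0.77)]
top pos [ 389.8   41.9 1116.1] dir [ 0.2 -0.  -1. ]
holder [([211, 345], 0.74), ([194, 365], 0.58)]
bar_mid [([192, 383], 0.86), ([226, 362], 0.74)]
hook [([214, 353], 0.84)]
rack [([220, 326], 0.69)]
stand [([206, 220], 0.82), ([200, 139], 0.64)]
pad_face [([181, 121], 0.88), ([193, 214], 0.66)]
bottle [([150, 270], 0.74)]
beaker [([262, 147], 0.57), ([211, 345], 0.43)]
dish [([274, 265], 0.65)]
meter [([201, 269], 0.82)]
wrist pos [192.8 599.3 384.1] dir [ 0.3 -0.1 -1. ]
holder []
bar_mid []
hook []
rack []
stand []
pad_face []
bottle []
beaker [([329, 185], 0.95)]
dish []
meter []
```

View pics/scene0.png

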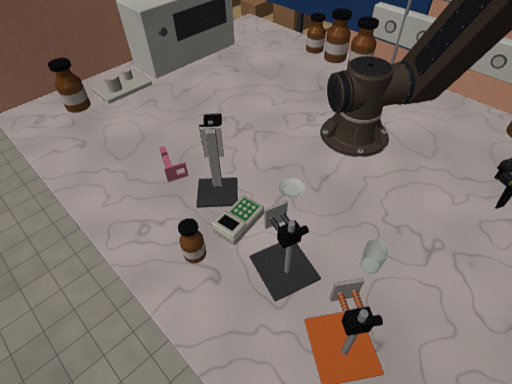

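View pics/top0.png

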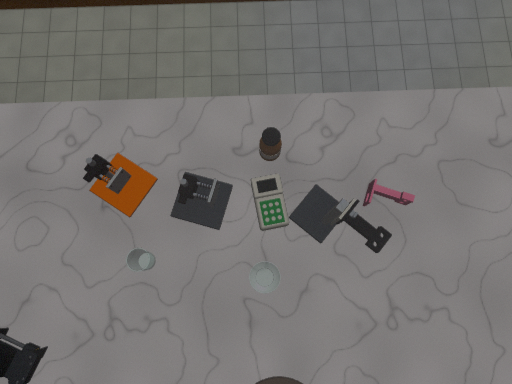

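The scene picture shows the black holder hanging on the white rack at about (134,212) and the real stand with the dark foot at about (265,285). The look-alikes are a pink holder lying at (167,175) and an orange stand at (325,345).
The top picture shows the black holder at (226,366), the pink one at (192,388), the dark stand at (195,203) and the orange stand at (183,122).
I choose the black holder and the dark-footed stand, and will check that choice in a close crop.

```bash
python3 - <<'E'
import cv2,numpy as np
s=cv2.imread('pics/scene0.png');t=cv2.imread('pics/top0.png')
def c(im,r,k,h=60,w=80): return cv2.resize(im[r:r+h,k:k+w],(400,300),interpolation=cv2.INTER_CUBIC)
a=np.vstack([np.hstack([c(s,100,180),c(t,190,325)]),np.hstack([c(s,195,235),c(t,165,165)])])
cv2.imwrite('pics/crop1.png',a)
E
```

```text
(no output)
```

View pics/crop1.png

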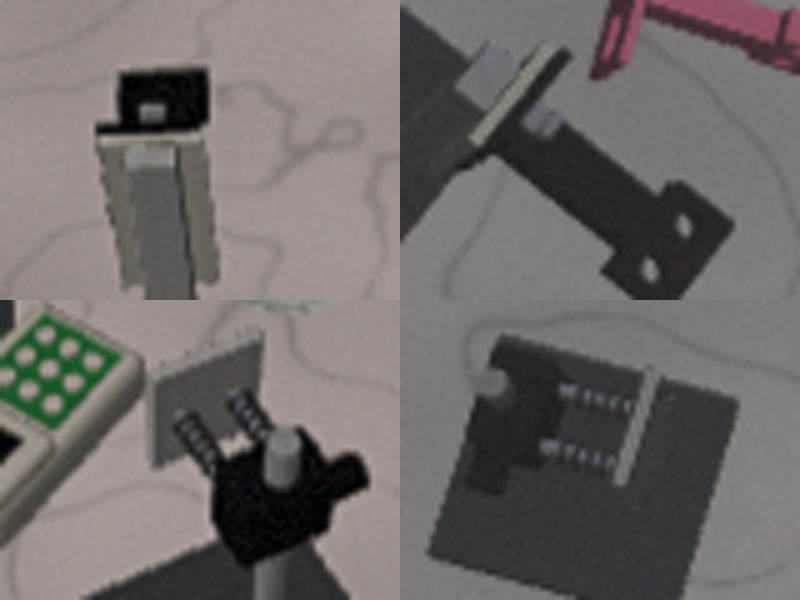

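The crop confirms the choice: the black holder on the white board's hook, with its arm pointing to image lower right and cross-head holes near top pixels (235,382) and (244,375). The stand has the dark foot and a grey sprung plate with its top edge at top pixels (179,217) to (202,211).

```bash
python3 - <<'E'
from h import *
np.set_printoptions(precision=1,suppress=True)
t=eyes.read_camera('top');s=eyes.read_camera('scene')
def atz(p,rc,z):
    c,d=ray(p,rc);return c+d*(z-c[2])/d[2]
P=lambda x,y,r0,c0:(r0+y/5-.4,c0+x/5-.4)
T=lambda x,y:P(x-400,y,190,325); S=lambda x,y:P(x-400,y-300,165,165); Q=lambda x,y:P(x,y-300,195,235)
print('holes z196',atz(t,T(684,224),196),atz(t,T(650,270),196))
print('barL',atz(t,T(510,163),196),atz(t,T(617,240),196),'barR',atz(t,T(575,128),196),atz(t,T(660,188),196))
print('board top z234',atz(t,T(553,42),234),atz(t,T(480,142),234))
print('holder plate top far edge z238',atz(t,T(572,50),238),atz(t,T(497,155),238))
print('foot',*[atz(t,S(x,y),6) for x,y in[(500,335),(740,400),(430,553)]])
print('pad z206',atz(t,S(661,372),206),atz(t,S(630,487),206))
a,b=Q(150,375),Q(262,330)
print('scene z206',atz(s,a,206),atz(s,b,206))
print(tri([(t,S(653,370)),(s,b)]),tri([(t,S(617,483)),(s,a)]))
for n in ['bar_mid','hook','rack','holder','pad_face','stand']:
    for p in (t,s):
        print(n,[(np.round(d['centre'],1).tolist(),round(d['score'],2),[atz(p,d['centre'],z)[:2] for z in {'bar_mid':[186],'hook':[230],'rack':[0],'holder':[202],'pad_face':[170],'stand':[0]}[n]]) for d in eyes.spot_point(n,p)[:3]])
E
```

```text
holes z196 [ 477.4 -258.   196. ] [ 456.  -239.6  196. ]
barL [ 509.7 -177.   196. ] [ 470.9 -225.2  196. ] barR [ 525.7 -209.9  196. ] [ 495.1 -248.2  196. ]
board top z234 [ 561.1 -192.8  234. ] [ 515.  -154.9  234. ]
holder plate top far edge z238 [ 556.2 -200.3  238. ] [ 508.2 -161.4  238. ]
foot [703.7 249.7   6. ] [658.7 107.    6. ] [573.1 290.2   6. ]
pad z206 [625.7 133.6 206. ] [569.  149.3 206. ]
scene z206 [626.8 137.3 206. ] [568.6 156.  206. ]
(array([604. , 153.6, 239.6]), [24.093690955445325, 24.093690955445428]) (array([593.8, 140.4, 177.3]), [25.26506926195107, 25.265069261951023])
bar_mid [([227.3, 360.9], 0.71, [array([ 497.3, -213.2])]), ([194.2, 383.8], 0.62, [array([ 577.5, -277.1])])]
bar_mid [([168.2, 169.8], 0.65, [array([ 693.6, -161.1])]), ([132.8, 214.5], 0.58, [array([ 507.6, -192.7])])]
hook [([213.9, 352.7], 0.81, [array([ 524.3, -184.8])])]
hook [([124.0, 208.1], 0.72, [array([ 527.3, -191.1])])]
rack [([219.6, 326.1], 0.69, [array([ 545. , -164.3])])]
rack [([183.2, 217.6], 0.79, [array([ 535.4, -172.9])]), ([223.4, 237.2], 0.57, [array([602.9,  -1.4])]), ([250.3, 270.8], 0.53, [array([599.9, 136.8])])]
holder [([193.9, 365.3], 0.81, [array([ 576.6, -226.7])]), ([207.8, 345.2], 0.72, [array([ 544. , -175.1])])]
holder [([172.3, 178.5], 0.66, [array([ 694. , -115.5])]), ([131.0, 207.7], 0.59, [array([ 528.3, -196.9])])]
pad_face [([181.2, 118.7], 0.96, [array([638. , 386.1])]), ([194.5, 215.2], 0.69, [array([594.9, 141.8])])]
pad_face [([288.8, 343.1], 0.93, [array([642.3, 381.3])]), ([213.2, 275.6], 0.58, [array([594.7, 144.1])])]
stand [([196.2, 137.9], 0.85, [array([634.6, 389.2])]), ([205.5, 221.5], 0.81, [array([597.8, 141.6])])]
stand [([251.1, 274.4], 0.88, [array([594.6, 145.9])]), ([321.9, 332.7], 0.83, [array([640.9, 385. ])])]
```

```bash
cat >> h.py <<'E'
def plan(pos,yaw,tpos,tyaw,n=10):
    """equal world steps; rows [tx,ty,tz],turn in move units; tool points down, yaw deg"""
    d=(np.array(tpos)-pos)/n; dy=((tyaw-yaw+180)%360-180)/n
    for i in range(n):
        a=np.radians(yaw+i*dy)
        print([[round(float(v),2) for v in (np.array([np.cos(a)*d[0]+np.sin(a)*d[1],np.sin(a)*d[0]-np.cos(a)*d[1],-d[2]])/60)],round(-dy/5,2)],end=',')
    print()
def pose():
    s=env.state();return np.array(s['eef_pos']),np.degrees(s['tcp_rot'][2]),s
E
python3 - <<'E'
from h import *
p,y,s=pose();print(p,y,s['t'],s['opening'])
plan(p,y,[430,180,300],y-50)
plan([430,180,300],y-50,[495,-205,290],y-100)
E
```

```text
[265.51296317 565.81056423 214.661268  ] 154.85803592046824 2.35 0.9998435472280802
[[-0.52, -0.47, -0.14], np.float64(1.0)],[[-0.56, -0.42, -0.14], np.float64(1.0)],[[-0.59, -0.37, -0.14], np.float64(1.0)],[[-0.62, -0.31, -0.14], np.float64(1.0)],[[-0.65, -0.26, -0.14], np.float64(1.0)],[[-0.67, -0.2, -0.14], np.float64(1.0)],[[-0.68, -0.14, -0.14], np.float64(1.0)],[[-0.69, -0.08, -0.14], np.float64(1.0)],[[-0.7, -0.02, -0.14], np.float64(1.0)],[[-0.7, 0.04, -0.14], np.float64(1.0)],
[[-0.65, -0.06, 0.02], np.float64(1.0)],[[-0.65, -0.0, 0.02], np.float64(1.0)],[[-0.65, 0.05, 0.02], np.float64(1.0)],[[-0.64, 0.11, 0.02], np.float64(1.0)],[[-0.63, 0.17, 0.02], np.float64(1.0)],[[-0.61, 0.22, 0.02], np.float64(1.0)],[[-0.59, 0.27, 0.02], np.float64(1.0)],[[-0.57, 0.32, 0.02], np.float64(1.0)],[[-0.53, 0.37, 0.02], np.float64(1.0)],[[-0.5, 0.42, 0.02], np.float64(1.0)],
```

```bash
python3 -m inch '[[[-0.52,-0.47,-0.14],1,-1],[[-0.56,-0.42,-0.14],1,-1],[[-0.6,-0.37,-0.14],1,-1],[[-0.62,-0.31,-0.14],1,-1],[[-0.65,-0.26,-0.14],1,-1],[[-0.67,-0.2,-0.14],1,-1],[[-0.68,-0.14,-0.14],1,-1],[[-0.7,-0.08,-0.14],1,-1],[[-0.7,-0.02,-0.14],1,-1],[[-0.7,0.04,-0.14],1,-1]]'
```

```text
t: 3.6
eef_pos: [430.9, 178.4, 299.1]
tcp_rot: [3.141, -0.0, 1.827]
ft_force: [1.0, 0.8, 0.5]
opening: 0.996
grip_force: 0.0
```

```bash
python3 -m inch '[[[-0.65,-0.06,0.02],1,-1],[[-0.65,0,0.02],1,-1],[[-0.65,0.05,0.02],1,-1],[[-0.64,0.11,0.02],1,-1],[[-0.63,0.17,0.02],1,-1],[[-0.61,0.22,0.02],1,-1],[[-0.6,0.27,0.02],1,-1],[[-0.57,0.32,0.02],1,-1],[[-0.53,0.37,0.02],1,-1],[[-0.5,0.42,0.02],1,-1]]'
python3 - <<'E'
from h import *
np.set_printoptions(precision=1,suppress=True)
p,y,s=pose();print(p,y,s['t'])
w=eyes.read_camera('wrist');save(w,'w1');np.save('w1.npy',w,allow_pickle=True)
for n in ['bar_mid','hook','holder','rack']:
    print(n,[(np.round(d['centre'],1).tolist(),round(d['score'],2)) for d in eyes.spot_point(n,w)[:3]])
im=cv2.imread('pics/w1.png');cv2.imwrite('pics/w1b.png',cv2.resize(im,(768,576),interpolation=cv2.INTER_CUBIC))
E
```

```text
t: 4.85
eef_pos: [495.8, -207.1, 286.7]
tcp_rot: [3.141, -0.0, 0.954]
ft_force: [0.6, 0.6, -0.8]
opening: 1.0
grip_force: 0.0
[ 495.8 -207.1  286.7] 54.6881393837154 4.85
bar_mid [([185.7, 377.4], 0.89), ([184.7, 264.4], 0.6), ([68.2, 95.1], 0.26)]
hook [([159.5, 272.7], 0.96)]
holder [([153.2, 363.1], 0.74), ([140.9, 273.6], 0.61), ([109.2, 269.4], 0.43)]
rack [([108.2, 268.1], 0.75)]
```

View pics/w1b.png

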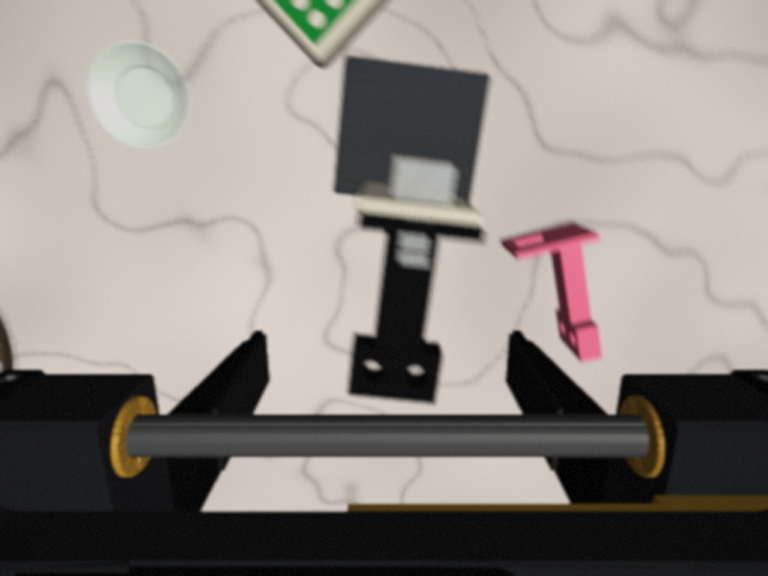

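The wrist picture shows the black holder in the middle: arm from (238,412) to (340,402) in the 768-wide view, cross-head holes at (366,372) and (370,415), white board above. The pink look-alike is off to the right at (290,570).

```bash
python3 - <<'E'
from h import *
np.set_printoptions(precision=1,suppress=True)
w=np.load('w1.npy',allow_pickle=True).item()
t=eyes.read_camera('top');s=eyes.read_camera('scene')
def atz(p,x,y,z):
    c,d=ray(p,(y/1.5-.2,x/1.5-.2));return c+d*(z-c[2])/d[2]
def pr(n,a,b,z):
    A,B=atz(w,*a,z),atz(w,*b,z);d=B-A;print(n,A[:2],B[:2],'len',np.linalg.norm(d),'ang',np.degrees(np.arctan2(d[1],d[0])))
pr('barL',(378,333),(389,240),196);pr('barR',(425,337),(436,238),196)
pr('holes',(372,366),(415,370),196);pr('headT',(355,336),(440,345),196);pr('headB',(349,393),(435,402),196)
pr('headL',(349,393),(355,336),196);pr('headR',(435,402),(440,345),196)
pr('platefront',(362,226),(482,240),238)
c=np.mean([atz(w,*q,196) for q in[(355,336),(440,345),(435,402),(349,393)]],axis=0);print('head c',c)
pick=lambda n,p,near:min(eyes.spot_point(n,p),key=lambda d:np.hypot(d['centre'][0]-near[0],d['centre'][1]-near[1]))['centre']
for n,a,b,c in[('bar_mid',(185,264),(227,361),(133,213)),('hook',(159.5,272.7),(214,353),(124,208)),('holder',(141,273),(208,345),(131,208))]:
    print(n,tri([(w,a),(t,pick(n,t,b)),(s,pick(n,s,c))]))
E
```

```text
barL [ 475.  -225.7] [ 513.1 -183.3] len 56.91117807699054 ang 48.07927136408453
barR [ 496.6 -244.1] [ 535.4 -197.8] len 60.46307441930851 ang 50.0861264043869
holes [ 459.4 -241.2] [ 479.4 -258.7] len 26.562465517136925 ang -41.17103583597296
headT [ 462.6 -219.3] [ 501.1 -253.7] len 51.64851278390148 ang -41.84788265948078
headB [ 436.8 -247.9] [ 477.1 -284.3] len 54.27402970869959 ang -42.02748076139474
headL [ 436.8 -247.9] [ 462.6 -219.3] len 38.56747458399667 ang 47.98913145683288
headR [ 477.1 -284.3] [ 501.1 -253.7] len 38.81903583852942 ang 51.86758521169591
platefront [ 511. -164.] [ 553.5 -202.3] len 57.259533873749334 ang -42.01755346858069
head c [ 469.4 -251.3  196. ]
bar_mid (array([ 500.9, -212.3,  165.6]), [1.9525482166830508, 1.795876495191059, 0.5966164953859445])
hook (array([ 525.5, -187.7,  221.3]), [2.690621548283034, 1.3766007135992837, 3.3889615227440895])
holder (array([ 537.5, -174.8,  195. ]), [6.3070947251483815, 5.083426436790948, 2.435375595621474])
```

```bash
python3 -m inch '[[[0.02,0.16,0.2],1,-1],[[0,0,0.3],0.04,-1],[[0,0,0.3],0,-1],[[0,0,0.3],0,-1],[[0,0,0.3],0,-1],[[0,0,0.3],0,-1],[[0,0,0.3],0,-1],[[0,0,0],0,-1],[[0,0,0],0,-1],[[0,0,0],0,-1]]'
python3 - <<'E'
from h import *
np.set_printoptions(precision=1,suppress=True)
p,y,s=pose();print(p,y,s['t'],s['ft_force'])
w=eyes.read_camera('wrist');t=eyes.read_camera('top');s=eyes.read_camera('scene')
a=cv2.resize(w['pixels'],(560,420),interpolation=cv2.INTER_CUBIC)
b=cv2.resize(t['pixels'][190:250,325:405],(240,180),interpolation=cv2.INTER_CUBIC);c=cv2.resize(s['pixels'][100:160,180:260],(240,180),interpolation=cv2.INTER_CUBIC)
o=np.zeros((420,800,3),np.uint8);o[:,:560]=a;o[:180,560:]=b;o[180:360,560:]=c
cv2.imwrite('pics/g1.png',o[:,:,::-1])
E
```

```text
t: 6.75
eef_pos: [504.5, -210.5, 167.4]
tcp_rot: [3.14, -0.0, 0.867]
ft_force: [0.4, -0.1, 0.7]
opening: 0.999
grip_force: 0.0
[ 504.5 -210.5  167.4] 49.66516436469581 6.75 [ 0.4 -0.1  0.7]
```

View pics/g1.png

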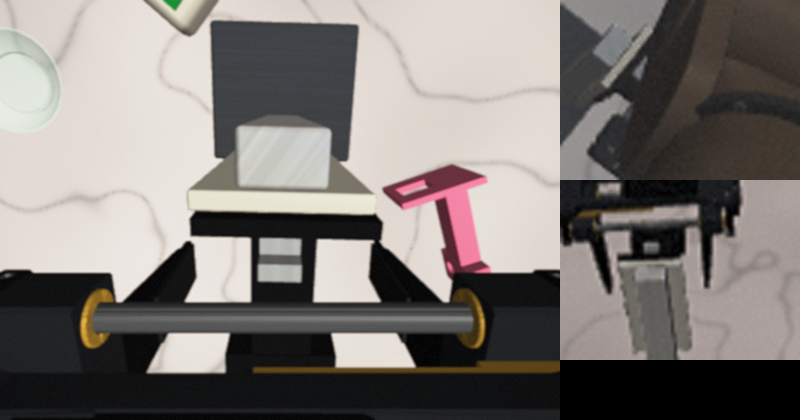

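The wrist picture shows the fingers straddling the arm centrally (arm at column 283, fingers at 190 and 375). The plate is tilted about 1° relative to the tool, so I turn 1° more and close.

```bash
python3 -m inch '[[[0,0,0],0.2,-1],[[0,0,0],0,1],[[0,0,0],0,1],[[0,0,0],0,1],[[0,0,0],0,1],[[0,0,0],0,1],[[0,0,0],0,1],[[0,0,0],0,1],[[0,0,0],0,1],[[0,0,0],0,1]]'
```

```text
t: 8.15
eef_pos: [504.2, -210.4, 166.6]
tcp_rot: [-3.142, -0.0, 0.849]
ft_force: [-0.9, -0.2, -0.5]
opening: 0.308
grip_force: 30.0
```

```bash
python3 -m inch '[[[0,0,-0.05],0,1],[[0,0,-0.05],0,1],[[0,0,-0.05],0,1],[[0,0,-0.05],0,1],[[0,0,-0.05],0,1],[[0,0,0],0,1],[[-0.1,0,0],0,1],[[-0.1,0,0],0,1],[[-0.1,0,0],0,1],[[-0.1,0,0],0,1]]'
```

```text
t: 9.4
eef_pos: [488.0, -228.8, 181.6]
tcp_rot: [-3.142, -0.0, 0.849]
ft_force: [-0.1, -0.1, -1.2]
opening: 0.313
grip_force: 30.0
```

```bash
python3 -m inch '[[[-0.2,0,0],0,1],[[-0.3,0,-0.1],0,1],[[-0.3,0,-0.2],0,1],[[-0.3,0,-0.3],0,1],[[-0.1,0,-0.4],0,1],[[0,0,-0.4],0,1],[[0,0,-0.4],0,1],[[0,0,-0.4],0,1],[[0,0,-0.3],0,1],[[0,0,-0.2],0,1]]'
python3 - <<'E'
from h import *
p,y,s=pose();print(p,y,s['t'])
plan(p,y,[550,-10,300],72.7)
E
```

```text
t: 10.65
eef_pos: [440.2, -283.0, 345.2]
tcp_rot: [3.14, -0.0, 0.849]
ft_force: [0.5, -0.8, -1.8]
opening: 0.314
grip_force: 30.0
[ 440.22142569 -282.98153291  345.20236111] 48.623686648335855 10.65
[[0.46, -0.16, 0.08], np.float64(-0.48)],[[0.47, -0.14, 0.08], np.float64(-0.48)],[[0.47, -0.12, 0.08], np.float64(-0.48)],[[0.48, -0.1, 0.08], np.float64(-0.48)],[[0.48, -0.08, 0.08], np.float64(-0.48)],[[0.49, -0.06, 0.08], np.float64(-0.48)],[[0.49, -0.04, 0.08], np.float64(-0.48)],[[0.49, -0.02, 0.08], np.float64(-0.48)],[[0.49, -0.0, 0.08], np.float64(-0.48)],[[0.49, 0.02, 0.08], np.float64(-0.48)],
```

```bash
python3 -m inch '[[[0.46,-0.16,0.08],-0.48,1],[[0.47,-0.14,0.08],-0.48,1],[[0.47,-0.12,0.08],-0.48,1],[[0.48,-0.1,0.08],-0.48,1],[[0.48,-0.08,0.08],-0.48,1],[[0.49,-0.06,0.08],-0.48,1],[[0.49,-0.04,0.08],-0.48,1],[[0.49,-0.02,0.08],-0.48,1],[[0.49,0,0.08],-0.48,1],[[0.49,0.02,0.08],-0.48,1]]'
python3 - <<'E'
from h import *
np.set_printoptions(precision=1,suppress=True)
p,y,s=pose();print(p,y,s['t'],s['ft_force'])
w=eyes.read_camera('wrist');save(w,'w2');np.save('w2.npy',[w,p,y],allow_pickle=True)
for n in ['pad_face','holder','bar_mid']:
    print(n,[(np.round(d['centre'],1).tolist(),round(d['score'],2)) for d in eyes.spot_point(n,w)[:3]])
cv2.imwrite('pics/w2b.png',cv2.resize(cv2.imread('pics/w2.png'),(768,576),interpolation=cv2.INTER_CUBIC))
E
```

```text
t: 11.9
eef_pos: [552.1, -10.2, 295.7]
tcp_rot: [-3.142, -0.0, 1.269]
ft_force: [1.0, -0.1, -1.2]
opening: 0.315
grip_force: 30.0
[552.1 -10.2 295.7] 72.72238967694665 11.9 [ 1.  -0.1 -1.2]Traceback (most recent call last):
  File "<stdin>", line 4, in <module>
    arr = np.asanyarray(arr)
ValueError: setting an array element with a sequence. The requested array has an inhomogeneous shape after 1 dimensions. The detected shape was (3,) + inhomogeneous part.
```

```bash
python3 - <<'E'
from h import *
np.set_printoptions(precision=1,suppress=True)
p,y,s=pose();print(p,y,s['t'])
w=eyes.read_camera('wrist');save(w,'w2');w['p']=p;w['y']=y;np.save('w2.npy',w,allow_pickle=True)
for n in ['pad_face','holder','bar_mid']:
    print(n,[(np.round(d['centre'],1).tolist(),round(d['score'],2)) for d in eyes.spot_point(n,w)[:3]])
cv2.imwrite('pics/w2b.png',cv2.resize(cv2.imread('pics/w2.png'),(768,576),interpolation=cv2.INTER_CUBIC))
E
```

```text
[552.8  -7.7 295. ] 72.89547812579265 11.95
pad_face [([4.1, 257.3], 0.7), ([178.0, 252.4], 0.42)]
holder [([177.8, 256.5], 0.79), ([139.1, 285.8], 0.39)]
bar_mid [([253.2, 257.0], 0.58)]
```

View pics/w2b.png

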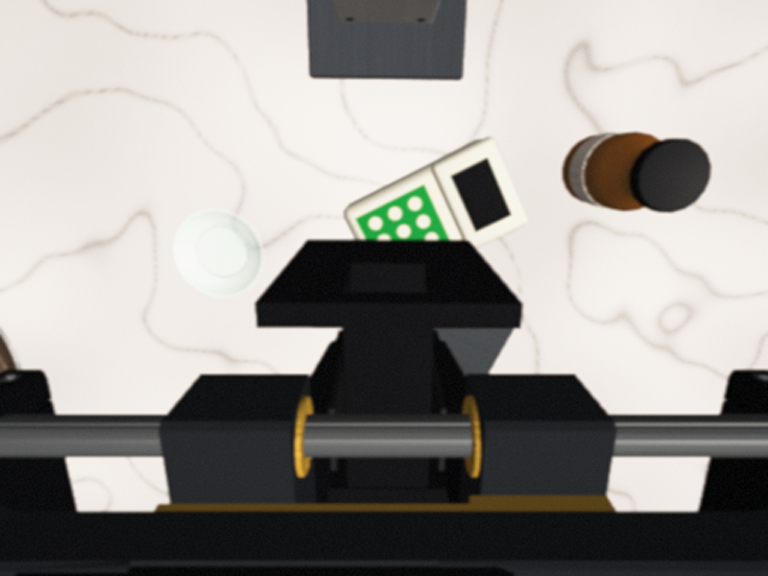

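The wrist picture shows the holder in the grip, square: the top edge of its mounting face runs from (303,258) to (303,520). The stand's foot edge at (77,312) to (78,463) is parallel to it, and the sprung plate is at the top near column 390.

```bash
python3 -m inch '[[[0.1,0,0.2],0,1],[[0.1,0,0.3],0,1],[[0.1,0,0.3],0,1],[[0.1,0,0.3],0,1],[[0.1,0,0.3],0,1],[[0.1,0,0.3],0,1],[[0.1,0,0.3],0,1],[[0.1,0,0.3],0,1],[[0.1,0,0.25],0,1],[[0.1,0,0.1],0,1]]'
python3 - <<'E'
from h import *
np.set_printoptions(precision=1,suppress=True)
w=np.load('w2.npy',allow_pickle=True).item();print(w['fx'],w['cx'],w['cy'])
def tool(w,X):
    a=np.radians(w['y']);d=np.array(X)-w['p'];return np.array([np.cos(a)*d[0]+np.sin(a)*d[1],-np.sin(a)*d[0]+np.cos(a)*d[1],d[2]])
for a,z in [((258,303),71),((520,303),71),((310,240),-1),((468,240),-1)]:
    c,d=ray(w,(a[1]/1.5-.2,a[0]/1.5-.2));print(a,z,tool(w,c+d*(w['p'][2]+z-c[2])/d[2]))
p,y,s=pose();print(p,y,s['t'])
w=eyes.read_camera('wrist');save(w,'w3');w['p'],w['y'],_=pose();np.save('w3.npy',w,allow_pickle=True)
cv2.imwrite('pics/w3b.png',cv2.resize(cv2.imread('pics/w3.png'),(768,576),interpolation=cv2.INTER_CUBIC))
E
```

```text
t: 13.4
eef_pos: [569.6, 46.8, 135.6]
tcp_rot: [-3.14, 0.0, 1.268]
ft_force: [-0.8, 0.2, -2.3]
opening: 0.314
grip_force: 30.0
310.2363018199304 257.9734169989652 190.56264966332475
(258, 303) 71 [45.9 29.7 71. ]
(520, 303) 71 [ 45.9 -28.7  71. ]
(310, 240) -1 [46.6 29.6 -1. ]
(468, 240) -1 [ 46.6 -29.   -1. ]
[569.6  46.8 135.6] 72.62474690382922 13.4
```

View pics/w3b.png

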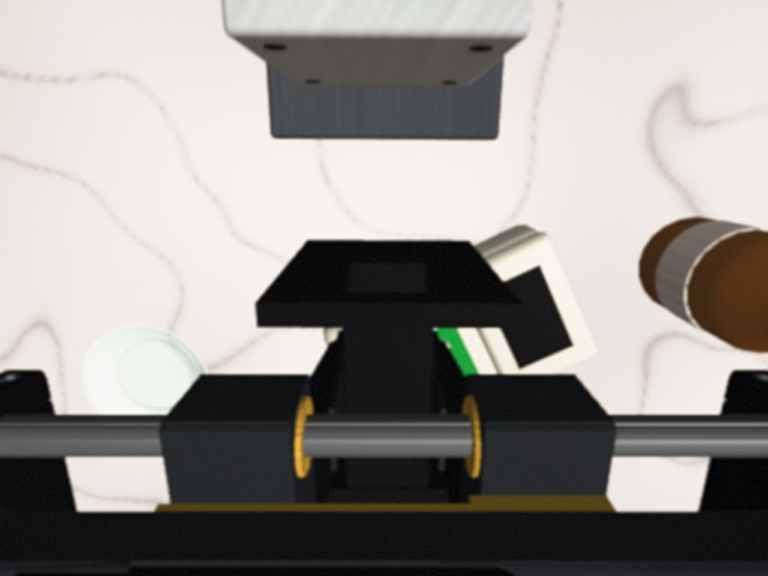

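The picture shows the stand's plate at the top: top edge of its front face from (34,226) to (37,529), bottom edge at (84,308) to (84,462). The holder's plate is below it with a clear gap.

```bash
python3 - <<'E'
from h import *
np.set_printoptions(precision=1,suppress=True)
w=np.load('w3.npy',allow_pickle=True).item();print(w['p'],w['y'])
def tool(w,X):
    a=np.radians(w['y']);d=np.array(X)-w['p'];return np.array([np.cos(a)*d[0]+np.sin(a)*d[1],-np.sin(a)*d[0]+np.cos(a)*d[1],d[2]])
for n,pts,Z in [('holdertop',((258,303),(520,303)),w['p'][2]+71),('padtop',((226,34),(529,37)),206),('padbot',((308,84),(462,84)),134),('foot',((273,137),(498,138)),6)]:
    for z in (Z-5,Z,Z+5):
        A,B=[(lambda c,d:tool(w,c+d*(z-c[2])/d[2]))(*ray(w,(v/1.5-.2,u/1.5-.2))) for u,v in pts]
        print(n,z,A[:2],B[:2],'w',A[1]-B[1],'mid',(A+B)[:2]/2)
g=cv2.cvtColor(w['pixels'],cv2.COLOR_RGB2GRAY);print(g[10:34:1,200].tolist(),g[10:34,310].tolist(),g[10:34,255].tolist());print(g[10,140:165].tolist(),g[10,345:365].tolist())
E
```

```text
[569.8  47.4 135.4] 72.65016574681317
holdertop 201.42070470156696 [43.7 31.1] [ 43.7 -30.3] w 61.44457697368211 mid [43.7  0.4]
holdertop 206.42070470156696 [45.4 29.6] [ 45.4 -28.8] w 58.47896191968694 mid [45.4  0.4]
holdertop 211.42070470156696 [47.  28.2] [ 47.  -27.3] w 55.51334686569167 mid [47.   0.4]
padtop 201 [100.5  33.2] [ 99.9 -27.8] w 60.943621371404646 mid [100.2   2.7]
padtop 206 [99.5 31.6] [ 98.9 -26.4] w 58.01408189175946 mid [99.2  2.6]
padtop 211 [98.4 30.1] [ 97.9 -25. ] w 55.08454241211439 mid [98.1  2.5]
padbot 129 [100.2  28.6] [100.2 -25.3] w 53.84012101967611 mid [100.2   1.6]
padbot 134 [99.6 27.8] [ 99.6 -24.5] w 52.31070857898267 mid [99.6  1.6]
padbot 139 [99. 27.] [ 98.9 -23.8] w 50.78129613828935 mid [98.9  1.6]
foot 1 [85.7 72.1] [ 85.  -67.9] w 140.06129251190671 mid [85.4  2.1]
foot 6 [85.6 71. ] [ 84.9 -66.8] w 137.7577718157885 mid [85.2  2.1]
foot 11 [85.5 69.8] [ 84.8 -65.7] w 135.45425111967018 mid [85.1  2.1]
[224, 225, 224, 224, 225, 222, 221, 221, 216, 206, 197, 186, 166, 141, 115, 94, 83, 82, 81, 81, 82, 83, 82, 81] [224, 223, 223, 225, 224, 224, 223, 223, 218, 211, 203, 193, 176, 156, 131, 103, 86, 82, 80, 79, 80, 81, 80, 82] [222, 223, 224, 224, 223, 223, 219, 217, 211, 205, 197, 185, 168, 147, 122, 98, 83, 79, 80, 79, 81, 80, 80, 80]
[232, 232, 233, 232, 233, 233, 232, 219, 190, 170, 180, 199, 209, 213, 212, 213, 213, 213, 213, 216, 217, 217, 219, 221, 222] [217, 216, 217, 217, 219, 222, 222, 224, 225, 226, 228, 228, 230, 229, 230, 229, 230, 229, 229, 230]
```

```bash
python3 -m inch '[[[0.1,-0.03,0],0,1],[[0.1,0,0],0,1],[[0.1,0,0],0,1],[[0.1,0,0],0,1],[[0.1,0,0],0,1],[[0.1,0,0],0,1],[[0.1,0,0],0,1],[[0.02,0,0],0,1],[[0,0,0],0,1],[[0,0,0],0,1]]'
python3 - <<'E'
from h import *
p,y,s=pose();print(p,y,s['t'],s['ft_force'])
w=eyes.read_camera('wrist');save(w,'w4');w['p'],w['y'],_=pose();np.save('w4.npy',w,allow_pickle=True)
t=eyes.read_camera('top');s=eyes.read_camera('scene')
c=cv2.resize(s['pixels'][180:240,240:320],(240,180),interpolation=cv2.INTER_CUBIC)
o=np.zeros((420,800,3),np.uint8);o[:,:560]=cv2.resize(w['pixels'],(560,420),interpolation=cv2.INTER_CUBIC);o[:180,560:]=c;o[180:360,560:]=cv2.resize(t['pixels'][160:220,170:250],(240,180),interpolation=cv2.INTER_CUBIC)
cv2.imwrite('pics/w4b.png',o[:,:,::-1])
E
```

```text
t: 14.7
eef_pos: [581.0, 88.4, 136.6]
tcp_rot: [-3.142, -0.0, 1.268]
ft_force: [0.4, 0.5, -1.7]
opening: 0.313
grip_force: 30.0
[581.00698297  88.35794567 136.63293937] 72.6497816385886 14.7 [ 0.3859554   0.54726866 -1.7319611 ]
```

View pics/w4b.png

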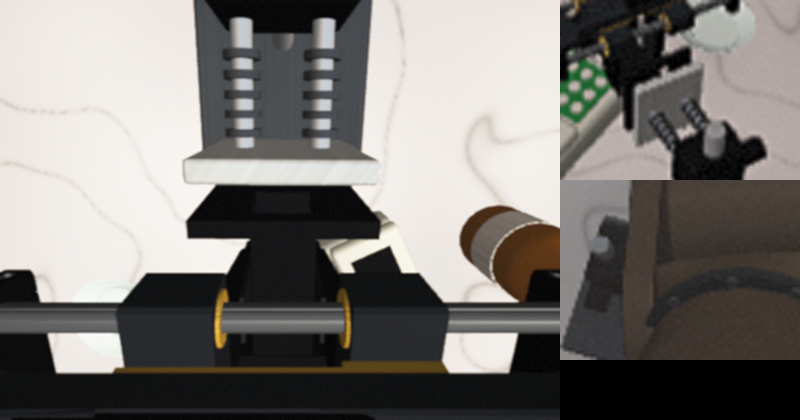

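The picture shows the holder's plate just short of the stand's plate, nearly edge to edge: pad columns 184–379, holder 188–380. The gap is about 10 mm and the sides are parallel.

```bash
python3 -m inch '[[[0.02,-0.01,0.02],0,1],[[0.02,0,0],0,1],[[0.02,0,0],0,1],[[0.02,0,0],0,1],[[0.02,0,0],0,1],[[0.02,0,0],0,1],[[0.02,0,0],0,1],[[0.02,0,0],0,1],[[0.02,0,0],0,1],[[0.02,0,0],0,1]]'; python3 -c "
from h import *
p,y,s=pose();f=s['ft_force'];print(p,y,s['t'],f,f[0]*.298+f[1]*.954)"
```

```text
t: 16.1
eef_pos: [584.0, 100.0, 135.5]
tcp_rot: [-3.142, 0.0, 1.268]
ft_force: [-0.4, -3.1, -1.4]
opening: 0.314
grip_force: 30.0
[583.99611471 100.01178051 135.45921558] 72.66036156734442 16.1 [-0.37937855 -3.05121819 -1.41773732] -3.023916961604027
```

```bash
python3 -m inch '[[[0.02,0,0],0,1],[[0.02,0,0],0,1],[[0.02,0,0],0,1],[[0.02,0,0],0,1],[[0.02,0,0],0,1],[[0.01,0,0],0,1],[[0,0,0],0,1],[[0,0,0],0,1],[[0,0,0],0,1],[[0,0,0],0,1]]'; python3 - <<'E'
from h import *
p,y,s=pose();f=s['ft_force'];print(p,y,s['t'],f,f[0]*.298+f[1]*.954,s['opening'])
for i in range(3):
    w=eyes.read_camera('wrist');f=env.state()['ft_force'];print(f[0]*.298+f[1]*.954)
save(w,'w5')
cv2.imwrite('pics/w5b.png',cv2.resize(cv2.imread('pics/w5.png')[90:240,130:390],(780,450),interpolation=cv2.INTER_CUBIC))
E
```

```text
t: 17.35
eef_pos: [585.8, 105.8, 135.5]
tcp_rot: [-3.141, 0.001, 1.268]
ft_force: [-2.3, -8.1, 0.6]
opening: 0.308
grip_force: 30.0
[585.80335123 105.75151538 135.49424335] 72.65701511929414 17.35 [-2.32504038 -8.09694336  0.6492541 ] -8.41734599753816 0.3079698764952756
-7.506997332159596
-9.089261731748104
-8.17607481015645
```

View pics/w5b.png

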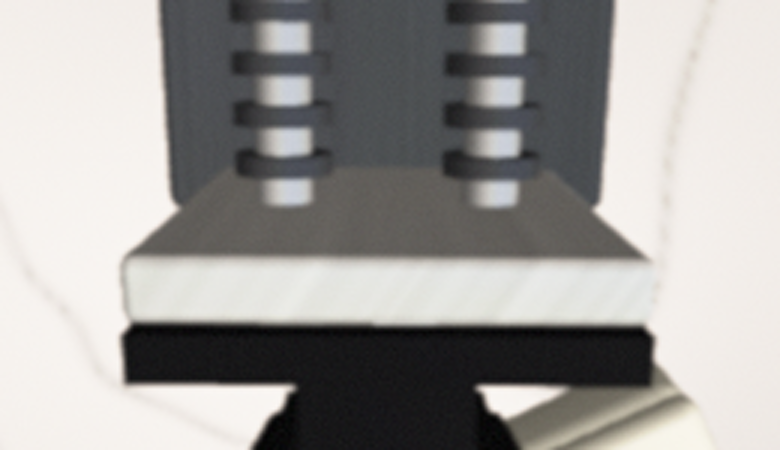

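The picture shows the two plates face to face and edge to edge (columns 124 to 654 for both), square and with equal widths, so at equal height. I push about 1.5 mm more and hold.

```bash
Z='[0,0,0],0,1'; python3 -m inch '[[[0.01,0,0],0,1],[[0.015,0,0],0,1],[[0,0,0],0,1],[[0,0,0],0,1],[[0,0,0],0,1],[[0,0,0],0,1],[[0,0,0],0,1],[[0,0,0],0,1],[[0,0,0],0,1],[[0,0,0],0,1]]'
python3 -m inch '[[[0,0,0],0,1],[[0,0,0],0,1],[[0,0,0],0,1],[[0,0,0],0,1],[[0,0,0],0,1],[[0,0,0],0,1],[[0,0,0],0,1],[[0,0,0],0,1],[[0,0,0],0,1],[[0,0,0],0,1]]'
python3 -m inch '[[[0,0,0],0,1],[[0,0,0],0,1],[[0,0,0],0,1],[[0,0,0],0,1],[[0,0,0],0,1],[[0,0,0],0,1],[[0,0,0],0,1],[[0,0,0],0,1],[[0,0,0],0,1],[[0,0,0],0,1]]'
python3 - <<'E'
from h import *
for i in range(6):
    w=eyes.read_camera('wrist');f=env.state()['ft_force'];print(f[0]*.298+f[1]*.954)
E
```

```text
t: 18.75
eef_pos: [586.2, 107.0, 135.5]
tcp_rot: [-3.141, 0.001, 1.268]
ft_force: [-3.5, -10.0, 1.5]
opening: 0.312
grip_force: 30.0
t: 20.0
eef_pos: [586.2, 107.0, 135.5]
tcp_rot: [-3.141, 0.001, 1.268]
ft_force: [-3.4, -9.5, 2.4]
opening: 0.317
grip_force: 30.0
t: 21.25
eef_pos: [586.2, 107.0, 135.5]
tcp_rot: [-3.141, 0.001, 1.268]
ft_force: [-2.6, -9.6, 1.3]
opening: 0.315
grip_force: 30.0
-9.477830697331813
-9.612465706979364
-9.11977282385251
-9.764129344144203
-10.624429796040005
-9.63957495381843
```

About 10 N has now been held steadily for over three seconds, so I hand it in.

```bash
python3 -c "
from cell import env
print(env.job_done())"
```

```text
the job is handed in; nothing more can be done
None
```

The black holder is off its hook and pressed square and edge to edge on the dark stand's sprung plate at about 10 N; I held that for over three seconds and handed the job in still gripping and pressing (the verdict was not shown to me).

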